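Load the marble dish and present it to the next player

ROBOT

A 6-joint arm with a two-finger parallel gripper is mounted at the origin on the work surface. World frame = base frame: x ahead of the robot, y to its left, z up, the work surface at z = 0. Lengths are in m, angles in degrees, forces in N, time in s.
With the tool pointing down it reaches from about 0.35 to 0.875 m from the base axis. Payload 4.2 kg.
Tool frame: the origin (TCP) lies where the fingers leave the gripper's body, on its centre line; the fingertips stand 70 mm ahead of it and the grasp point (between the pads) lies 51 mm ahead of it; z points along the fingers, y is the direction in which the jaws open and shut (so a half turn about z gives the same grasp; the last joint's range is limited). The gripper opens to 87 mm and grips with 3 to 60 N. Pads are 19 mm wide; open, the fingers measure 117 mm over their backs; the gripper's body (75 mm by 190 mm) begins 51 mm behind the grasp point.
Start: joints at [-61.387, 22.042, 0.453, 0, -68.411, -14.817], TCP at [0.149, -0.607, 0.292] pointing down, gripper open.
Joint ranges: [-179.83, 179.83], [-69.29, 118.12], [-61.27, 80.66], [-181.25, 117.63], [-171.15, -9.14], [-177.46, 177.46]. Speed limits (degrees/s): [159.86, 159.86, 180, 180, 180, 180].

INTERFACE

Orientations are given as a 3x3 rotation matrix whose columns are the frame's x, y, z axes.
In Python, from station import sense, capture, camera_model, finish_job gives the robot as it stands.
- The arm moves only by the shell command python3 -m inch 'ROWS'. ROWS is JSON, a list of rows, each an object with "hand": the closure, from 0 (fully open) to 1 (shut); "slide": the shift along the world's x, y, z in cm, a list of three; "yaw": the turn about the world's z in rad. A call has 1 to 10 rows; each row is the pose to reach, as a shift and turn from the pose commanded when the call began; what a row does not reach only later rows make up. A row lasts 1/8 s, in which the tool goes at most 62.5 mm and 10.7 degrees, less where a joint would pass 70% of its speed; a pose out of reach is approached as far as the arm can. A call with a gripper value outside its range is refused whole. The fingers move at their own pace and stop on an object; the grip force is fixed at half the most. Time passes only in rows, so rows that repeat a pose let the fingers close. It gives the time, the measured TCP pose, the force and the opening at its end, in the units of the state.
- sense(): the state, without advancing time (a new reading comes with each control period).
- capture(name): name is "scene" or "top" or "wrist"; returns the picture (400x640x3 uint8, blue, green, red); there is no depth.
- camera_model(name): a dict with "mtx" (3x3 intrinsics, pixels), "xyz" and "orientation" of the camera in the world; the wrist camera has in their place "tool_from_camera" (4x4, takes a point from camera to tool coordinates, whose origin is the TCP and whose axes are the flange's). Camera axes: x right, y up, looking along -z (the intrinsics and any distortion apply to the point x, -y, -z); pixel columns grow to the right and rows downward; lengths in m; the calibration is good to about 2 mm. A picture is of the moment at which its call begins: read the wrist's pose just before it. camera_model takes no time and is no camera call.
- finish_job(): hands the job in, once; it reports no verdict.
The state is a dict: "time_s": time; "joints": joint angles; "joint_velocities": joint speeds; "effort": joint torques, N m; "tcp_pos": TCP position; "ee_rot": TCP orientation; "wrist_force": force on the tool from outside, world axes, zero at the start; "moment": the same for the moment, N m; "gripper_width": opening from 0.0 (shut) to 1.0 (fully open).
Only numpy, scipy, OpenCV 4.12 (cv2) and the standard library are available. Lean on these libraries where they do the work, as an engineer would, in place of code of your own. Each camera call takes 0.05 s, during which the arm holds its last target. There are 200 camera calls.

TASK

Pick up the red dice cup, tip the yellow marble out of it into the dish and stand the cup upright on the table again, off the mat. When the marble rests in the white ring at the middle of the dish, lift the dish by its brass hoop 5 to 10 cm clear of the mat, turn it a quarter turn clockwise seen from above so that its white pointer goes from the blue mark to the yellow mark, keeping it level and the marble inside the ring, and finish while still holding it still, raised, level and centred over the mat; leave the other things on the table alone.

Things in the scene. Friction and masses are not known exactly. Their poses are not given: they have to be found in the camera images.
- mat: round cork mat, 250 mm across, 4 mm thick, fixed to the table; origin at the centre of its underside. Four 24 mm colour dots lie on it 105 mm from its centre: blue towards its +x, yellow towards its -y, red towards -x, green towards +y
- dish: dark wooden marble dish on the mat, 172 mm across, rim 40 mm high, about 0.3 kg; origin at the centre of its underside, z up. Inside, a funnel 140 mm across slopes at 13.5 degrees to the centre, so the marble rolls to the middle. A brass hoop stands over it in its y-z plane (see dish_hoop). White pointer tab on the rim at +x; at the start it points roughly at the mat's blue mark
- dish_centre (a point): the middle of the dish's funnel floor, 6 mm above the dish's underside; centre of the white ring (inner radius 28 mm)
- dish_hoop (a point): middle of the hoop's flat top bar, 112 mm above the dish's underside, over the dish's centre. The bar runs along the dish's y for 94 mm, is 12 mm wide (x) and 16 mm high; from its ends 12 mm bars slant down to legs at y = +-87 mm, z = 75
- dish_pointer (a point): the white pointer tab on the rim, 85 mm from the dish's centre along its +x, 45 mm above its underside
- cup: red silicone dice cup with the marble inside, straight outside, 65 mm in diameter and 56 mm high, about 0.1 kg; origin at the centre of its underside, z up. Inside it is a cone: floor 8 mm up and 33 mm across, 57 mm at the rim, so the marble only rolls out once the cup leans beyond about 85 degrees
- cup_mouth (a point): centre of the cup's mouth, 56 mm above its underside
- marble: the bright yellow glass marble, 28 mm in diameter, 29 g; its origin is a point of its surface that turns with it as it rolls, see marble_center
- marble_center (a point): the middle of the marble
- tin: bystander: stainless steel tin with a screw-top lid, 77 mm in diameter, 93 mm high; origin under its centre
- rook: bystander: wooden rook, 38 mm in diameter, 66 mm high; origin under its centre
- pawn: bystander: dark wooden pawn, 34 mm in diameter, 53 mm high; origin under its centre
- timer: bystander: sand timer with wooden ends, 52 mm in diameter, 90 mm high; origin under its centre
- die0: bystander: white die, 18 mm; origin under its centre
- die1: bystander: white die, 18 mm; origin under its centre
There are look-alikes about, which are no part of the job. What is meant by the cup is not black or purple, and is the smaller of those in its own colour.

How it is judged (in metres and radians):
On the way, in this order (a step that is already met when the one before it is completed fails the run):
1. the cup is lifted off the table with the marble in it (height (world z) of cup above 0.03 m and distance between marble_center and cup below 0.045 m), for 0.1 s.
2. the marble rests inside the white ring of the dish, which still stands on the mat (horizontal distance between marble_center and dish_centre below 0.026 m and distance between marble_center and dish_centre below 0.035 m and height (world z) of dish below 0.008 m and linear speed of marble below 0.05 m/s), for 0.2 s.
3. the cup stands upright on the table, let go, off the mat (height (world z) of cup below 0.003 m and angle between cup's own z axis and vertical below 0.08 rad and contact force between the fingers and cup below 0.05 N and height (world z) of dish below 0.008 m), for 0.2 s.
4. the dish is lifted clear of the mat, not yet turned, with the marble in the ring (height (world z) of dish above 0.02 m and angle between the x axis of dish and the y axis of mat, either way round above 0.5 rad and horizontal distance between marble_center and dish_centre below 0.028 m), for 0.1 s.
At the end, for the whole second after the job is handed in: The fingers hold the dish 30 to 200 mm above the table, touching neither mat nor cup, still, level to 0.12 rad, within 45 mm of over the mat's centre, pointer towards the yellow mark to 0.2 rad; marble within 28 mm of the dish's centre; cup upright on the table, off the mat (height (world z) of dish between 0.03 and 0.2 m and angle between dish's own z axis and vertical below 0.12 rad and angle between the x axis of dish and the y axis of mat, either way round below 0.2 rad and y of dish_pointer in the frame of mat below -0.03 m and horizontal distance between dish and mat below 0.045 m and horizontal distance between marble_center and dish_centre below 0.028 m and distance between marble_center and dish_centre below 0.035 m and linear speed of dish below 0.03 m/s and contact force between the fingers and dish above 1 N and contact force between dish and mat below 0.05 N and contact force between dish and cup below 0.05 N and height (world z) of cup below 0.003 m and angle between cup's own z axis and vertical below 0.08 rad); the arm keeps its last pose, push and grip.
It fails at once if the marble falls on the table or mat (height (world z) of marble_center below 0.0185 m).
It fails at once if the lifted dish is tilted or the marble leaves the ring (height (world z) of dish above 0.02 m and (angle between dish's own z axis and vertical above 0.2 rad or horizontal distance between marble_center and dish_centre above 0.032 m)).
It fails at once if a bystander is disturbed (distance of any of tin, rook, pawn, timer, die0, die1 from where it was at the start of the episode above 0.02 m).
It also fails if it takes over 72 s, if anything falls off the work surface, if the arm or the gripper's body presses on something with over 40 N, if the wrist force passes 120 N, or if a joint passes its speed limit or range.

## Working session

There is one attempt and no reset: what is moved stays moved. The work goes in short steps, Python scripts to look and compute and a shell command to move; the robot and the scene stay as the last step left them, time stands still between calls to the robot, and variables do not carry over. Pictures are saved under pics/ and viewed, about 8 in all and at most 12, crops included, and the job is handed in when it is done.

```bash
mkdir -p pics; ls
cat > h.py <<'E'
import numpy as np,cv2
from station import sense,capture,camera_model
def cam(n,s=None):
    m=camera_model(n)
    if n!='wrist': return m['mtx'],np.array(m['xyz']),np.array(m['orientation'])
    s=s or sense();T=np.array(m['tool_from_camera']);R=np.array(s['ee_rot'])
    return m['mtx'],R@T[:3,3]+np.array(s['tcp_pos']),R@T[:3,:3]
def ray(n,uv,z,c=None):
    K,p,R=c or cam(n);uv=np.atleast_2d(uv).astype(float)
    d=np.c_[uv,np.ones(len(uv))]@np.linalg.inv(np.array(K)).T*[1,-1,-1]@R.T
    return p+d*((z-p[2])/d[:,2])[:,None]
def proj(n,P,c=None):
    K,p,R=c or cam(n);q=(np.atleast_2d(P)-p)@R*[1,-1,-1]@np.array(K).T
    return q[:,:2]/q[:,2:]
E
python3 - <<'E'
from h import *
for n in('scene','top'):
    print({k:np.round(v,3).tolist() if not isinstance(v,str) else v for k,v in camera_model(n).items()})
    cv2.imwrite(f'pics/{n}0.png',capture(n))
print(camera_model('wrist'));print(sense())
E
```

```text
pics
{'mtx': [[493.909, 0.0, 322.979], [0.0, 493.909, 199.523], [0.0, 0.0, 1.0]], 'xyz': [1.303, 0.842, 0.968], 'orientation': [[-0.756, -0.394, 0.522], [0.654, -0.482, 0.583], [0.022, 0.782, 0.622]]}
{'mtx': [[421.658, 0.0, 313.593], [0.0, 421.658, 199.9], [0.0, 0.0, 1.0]], 'xyz': [0.426, 0.056, 1.536], 'orientation': [[0.003, 0.994, -0.106], [-1.0, 0.003, 0.006], [0.006, 0.106, 0.994]]}
{'mtx': array([[349.75994846,   0.        , 319.59182157],
       [  0.        , 349.75994846, 198.9482078 ],
       [  0.        ,   0.        ,   1.        ]]), 'tool_from_camera': array([[ 1.84316747e-04,  9.65585324e-01,  2.60086423e-01,
         7.07121805e-02],
       [ 9.99999980e-01, -1.57984156e-04, -1.22150016e-04,
         1.09364677e-03],
       [-7.68567287e-05,  2.60086440e-01, -9.65585334e-01,
        -9.20922256e-02],
       [ 0.00000000e+00,  0.00000000e+00,  0.00000000e+00,
         1.00000000e+00]])}
{'time_s': 0.1, 'joints': array([-6.13861763e+01,  2.20860211e+01,  3.86920521e-01, -2.39901041e-02,
       -6.84130334e+01, -1.48146231e+01]), 'joint_velocities': array([ 0.0386442 , -0.13636346,  0.16413284,  0.08164429,  0.02369283,
       -0.03180164]), 'effort': array([-4.60107494e-04, -3.91687810e+01,  1.87936109e+01,  4.23191652e+00,
        1.35089300e-02, -6.68927510e-05]), 'tcp_pos': array([ 0.14897118, -0.60656196,  0.29127113]), 'ee_rot': array([[-9.71174394e-01, -2.38369341e-01, -5.95463424e-04],
       [-2.38370052e-01,  9.71172534e-01,  1.90450883e-03],
       [ 1.24321208e-04,  1.99155086e-03, -9.99998009e-01]]), 'wrist_force': array([ 0.92349903,  0.94183422, -0.02066268]), 'moment': array([-0.00314985, -0.03326038, -0.00700783]), 'gripper_width': 1.0009888833127794}
```

View pics/top0.png

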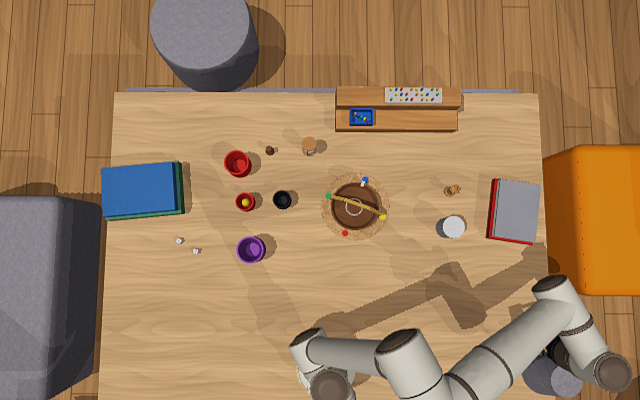

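View pics/scene0.png

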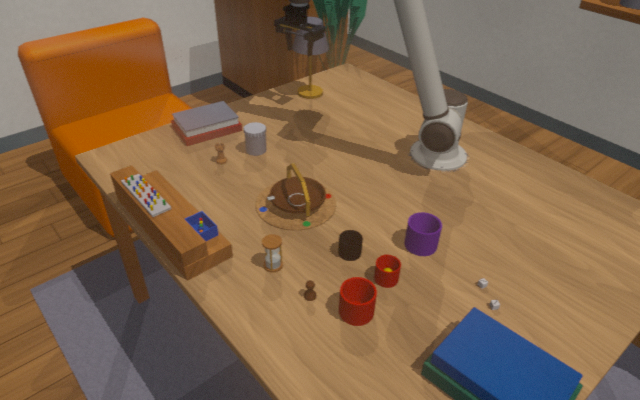

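```bash
cat > see.py <<'E'
from h import *
def blobs(im,lo,hi,amin=6):
    hsv=cv2.cvtColor(im,cv2.COLOR_BGR2HSV);m=cv2.inRange(hsv,np.array(lo),np.array(hi))
    if lo[0]==0 and hi[0]<=8: m|=cv2.inRange(hsv,np.array([172,lo[1],lo[2]]),np.array([180,hi[1],hi[2]]))
    n,l,st,c=cv2.connectedComponentsWithStats(m)
    return [(c[i].round(1),st[i].tolist()) for i in range(1,n) if st[i,4]>=amin]
C=dict(red=([0,150,70],[8,255,255]),yel=([22,150,120],[34,255,255]),blue=([105,150,100],[125,255,255]),green=([45,100,60],[85,255,255]),white=([0,0,190],[180,50,255]))
E
python3 - <<'E'
from see import *
im=capture('top')
for k,v in C.items():
    for c,s in blobs(im,*v):
        if 150<c[0]<480 and 140<c[1]<270: print(k,c,s,ray('top',c,.005)[0].round(4),ray('top',c,.05)[0].round(4))
cv2.imwrite('pics/topcrop.png',cv2.resize(im[140:270,165:475],None,fx=2.58,fy=2.58,interpolation=cv2.INTER_CUBIC))
E
```

```text
red [237.4 163.3] [224, 150, 28, 28, 579] [0.7239 0.3287 0.005 ] [0.7152 0.3207 0.05  ]
red [244.3 200.7] [235, 192, 20, 19, 220] [0.5855 0.3005 0.005 ] [0.5809 0.2934 0.05  ]
red [344.5 232.6] [342, 230, 6, 6, 31] [ 0.4705 -0.0645  0.005 ] [ 0.4692 -0.0609  0.05  ]
yel [244.8 201.9] [242, 199, 7, 7, 42] [0.5812 0.2986 0.005 ] [0.5766 0.2915 0.05  ]
yel [382.1 216.1] [379, 213, 7, 7, 34] [ 0.5308 -0.2017  0.005 ] [ 0.5277 -0.1941  0.05  ]
blue [365. 179.] [362, 177, 6, 5, 22] [ 0.6671 -0.1408  0.005 ] [ 0.66  -0.135  0.05 ]
green [156.  204.3] [106, 162, 76, 58, 412] [0.5714 0.6213 0.005 ] [0.5671 0.6047 0.05  ]
green [327.6 195.4] [325, 193, 6, 6, 28] [ 0.606  -0.0034  0.005 ] [ 0.6007 -0.0016  0.05  ]
white [362.4 183.1] [361, 181, 4, 5, 14] [ 0.6518 -0.1311  0.005 ] [ 0.6452 -0.1256  0.05  ]
white [453.4 226.7] [443, 216, 22, 23, 366] [ 0.493  -0.4605  0.005 ] [ 0.491  -0.4453  0.05  ]
white [178.1 240.2] [176, 238, 5, 5, 16] [0.4415 0.5363 0.005 ] [0.4411 0.5222 0.05  ]
white [194.8 250.9] [193, 249, 5, 5, 19] [0.4033 0.4749 0.005 ] [0.404  0.4626 0.05  ]
```

View pics/topcrop.png

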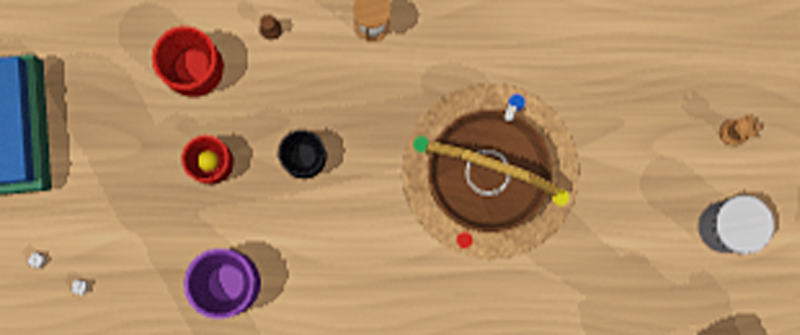

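```bash
python3 -m inch '[{"hand":0,"slide":[24,45,0],"yaw":-0.54},{"hand":0,"slide":[24,45,0],"yaw":-0.54},{"hand":0,"slide":[24,45,0],"yaw":-0.54},{"hand":0,"slide":[24,45,0],"yaw":-0.54},{"hand":0,"slide":[24,45,0],"yaw":-0.54},{"hand":0,"slide":[24,45,0],"yaw":-0.54},{"hand":0,"slide":[24,45,0],"yaw":-0.54},{"hand":0,"slide":[24,45,0],"yaw":-0.54},{"hand":0,"slide":[24,45,0],"yaw":-0.54},{"hand":0,"slide":[24,45,0],"yaw":-0.54}]'
```

```text
time_s: 1.4
tcp_pos: [0.3895, -0.1558, 0.2921]
ee_rot: [[-0.957, 0.292, -0.0], [0.292, 0.957, 0.0], [0.0, 0.0, -1.0]]
wrist_force: [-0.0, -0.8, -1.0]
gripper_width: 0.999
```

```bash
python3 -m inch '[{"hand":0,"slide":[18.5,44.6,0],"yaw":0},{"hand":0,"slide":[18.5,44.6,0],"yaw":0},{"hand":0,"slide":[18.5,44.6,0],"yaw":0},{"hand":0,"slide":[18.5,44.6,0],"yaw":0},{"hand":0,"slide":[18.5,44.6,0],"yaw":0},{"hand":0,"slide":[18.5,44.6,0],"yaw":0},{"hand":0,"slide":[18.5,44.6,0],"yaw":0},{"hand":0,"slide":[18.5,44.6,0],"yaw":0},{"hand":0,"slide":[18.5,44.6,0],"yaw":0},{"hand":0,"slide":[18.5,44.6,0],"yaw":0}]'
python3 - <<'E'
from see import *
s=sense();c=cam('wrist',s);im=capture('wrist');print(s['tcp_pos'],s['joints'].round(1))
cv2.imwrite('pics/w1.png',im)
for k in('red','yel'):
    for b,st in blobs(im,*C[k],30): print(k,b,st,ray('wrist',b,.022,c)[0].round(4))
hsv=cv2.cvtColor(im,cv2.COLOR_BGR2HSV);m=cv2.inRange(hsv,(0,150,60),(8,255,255))|cv2.inRange(hsv,(172,150,60),(180,255,255))
for ct in cv2.findContours(m,cv2.RETR_EXTERNAL,cv2.CHAIN_APPROX_NONE)[0]:
    if cv2.contourArea(ct)>500:
        P=ray('wrist',ct[:,0],.056,c);(o,r)=cv2.minEnclosingCircle(P[:,:2].astype(np.float32)*1000);print('circle z56',o,r)
E
```

```text
time_s: 2.65
tcp_pos: [0.5741, 0.2876, 0.2916]
ee_rot: [[-0.955, 0.296, -0.001], [0.296, 0.955, -0.001], [0.001, -0.002, -1.0]]
wrist_force: [-0.3, 0.4, 0.0]
gripper_width: 0.997
[0.57409752 0.28762231 0.29158012] [  41.    23.8    3.1   -0.   -69.4 -148.2]
red [327.  184.3] [294, 147, 68, 72, 3062] [0.5859 0.2929 0.022 ]
red [380.3 253.9] [349, 241, 58, 23, 1018] [0.6797 0.3267 0.022 ]
red [389.3 312.6] [349, 297, 85, 32, 2392] [0.7549 0.3179 0.022 ]
circle z56 (731.5989990234375, 319.03533935546875) 48.482242584228516
circle z56 (664.82373046875, 321.61883544921875) 29.59250259399414
circle z56 (577.4618530273438, 294.59466552734375) 34.96864700317383
```

View pics/w1.png

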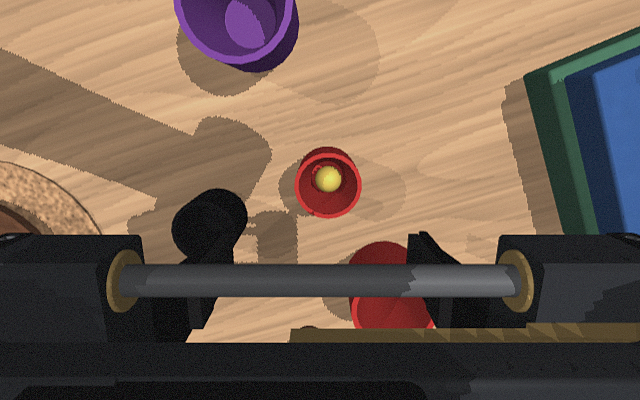

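Run:
```python
from see import *
s=sense();c=cam('wrist',s)
print(ray('wrist',[329,179],.022,c),ray('wrist',[[328,216],[294.5,184],[361,184]],.056,c), proj('top',[[.5795,.2945,.022],[.5795,.2945,.056]]))
t=np.linspace(0,6.28,60)
im=cv2.imread('pics/w1.png')
for x in(.575,.5775,.58):
  q=proj('wrist',np.c_[x+.0325*np.cos(t),.2945+.0325*np.sin(t),0*t+.056],c);print(x,q.min(0),q.max(0))
```

```text
[[0.58126585 0.29641046 0.022     ]] [[0.60949869 0.28594419 0.056     ]
 [0.56910634 0.26456325 0.056     ]
 [0.58801662 0.32558223 0.056     ]] [[245.19995811 201.88348372]
 [243.70123726 200.90798463]]
0.575 [292.18810039 146.65314404] [360.0214472  213.09584842]
0.5775 [293.0107867  149.21611992] [360.71831973 215.41382641]
0.58 [293.83044193 151.76942122] [361.41262701 217.72348234]
```

```bash
python3 -m inch '[{"hand":0,"slide":[0.5,0.7,-6],"yaw":0},{"hand":0,"slide":[0.5,0.7,-12],"yaw":0},{"hand":0,"slide":[0.5,0.7,-17],"yaw":0},{"hand":0,"slide":[0.5,0.7,-19.8],"yaw":0},{"hand":0,"slide":[0.5,0.7,-19.8],"yaw":0},{"hand":0.3,"slide":[0.5,0.7,-19.8],"yaw":0},{"hand":1,"slide":[0.5,0.7,-19.8],"yaw":0},{"hand":1,"slide":[0.5,0.7,-19.8],"yaw":0},{"hand":1,"slide":[0.5,0.7,-19.8],"yaw":0},{"hand":1,"slide":[0.5,0.7,-19.8],"yaw":0}]'
```

```text
time_s: 3.95
tcp_pos: [0.5793, 0.2959, 0.0959]
ee_rot: [[-0.956, 0.294, 0.001], [0.294, 0.956, -0.0], [-0.001, 0.0, -1.0]]
wrist_force: [-0.9, -1.9, 6.0]
gripper_width: 0.746
```

```bash
python3 -m inch '[{"hand":1,"slide":[0,0,4],"yaw":0},{"hand":1,"slide":[0,0,9],"yaw":0},{"hand":1,"slide":[0,-4,9],"yaw":0},{"hand":1,"slide":[0,-9,9],"yaw":0},{"hand":1,"slide":[0,-14,9],"yaw":0},{"hand":1,"slide":[-5,-17.5,9],"yaw":0},{"hand":1,"slide":[-10,-17.5,9],"yaw":0},{"hand":1,"slide":[-15,-17.5,9],"yaw":0},{"hand":1,"slide":[-19,-17.5,7],"yaw":0},{"hand":1,"slide":[-19,-17.5,3],"yaw":0}]'
python3 -m inch '[{"hand":1,"slide":[0,0,0],"yaw":0},{"hand":1,"slide":[0,0,-2],"yaw":0},{"hand":1,"slide":[0,0,-3],"yaw":0},{"hand":1,"slide":[0,0,-3.2],"yaw":0},{"hand":1,"slide":[0,0,-3.2],"yaw":0}]'
```

```text
time_s: 5.2
tcp_pos: [0.3874, 0.1212, 0.1253]
ee_rot: [[-0.956, 0.293, 0.004], [0.293, 0.956, 0.004], [-0.002, 0.005, -1.0]]
wrist_force: [0.8, 0.6, -2.6]
gripper_width: 0.742
time_s: 5.82
tcp_pos: [0.3902, 0.1215, 0.0946]
ee_rot: [[-0.956, 0.293, 0.002], [0.293, 0.956, 0.0], [-0.002, 0.001, -1.0]]
wrist_force: [-4.6, -1.5, 15.6]
gripper_width: 0.744
```

```bash
python3 -m inch '[{"hand":1,"slide":[0.3,-0.09,0.15],"yaw":0},{"hand":1,"slide":[0.6,-0.18,0.25],"yaw":0},{"hand":1,"slide":[0.9,-0.28,0.4],"yaw":0},{"hand":1,"slide":[1.2,-0.37,0.55],"yaw":0},{"hand":1,"slide":[1.5,-0.46,0.65],"yaw":0},{"hand":1,"slide":[1.8,-0.55,0.75],"yaw":0},{"hand":1,"slide":[2.15,-0.66,0.8],"yaw":0},{"hand":1,"slide":[2.5,-0.77,0.85],"yaw":0},{"hand":1,"slide":[2.5,-0.77,0.85],"yaw":0}]'
python3 - <<'E'
from see import *
a=capture('scene');b=capture('wrist')
p=proj('scene',[.41,.11,.04])[0].astype(int);print(p)
a=cv2.resize(a[max(0,p[1]-65):p[1]+65,p[0]-65:p[0]+65],(400,400),interpolation=cv2.INTER_CUBIC)
cv2.imwrite('pics/t1.png',np.hstack([a,cv2.resize(b,None,fx=.625,fy=1)]))
E
```

```text
time_s: 6.95
tcp_pos: [0.4144, 0.1133, 0.1008]
ee_rot: [[-0.955, 0.295, 0.0], [0.295, 0.955, 0.0], [-0.0, 0.0, -1.0]]
wrist_force: [0.4, -0.5, -2.7]
gripper_width: 0.746
[382 206]
```

View pics/t1.png

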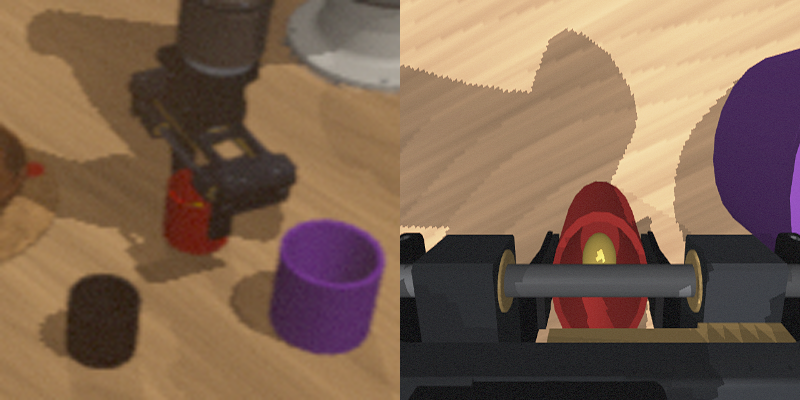

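```bash
cat >> see.py <<'E'
def tiltpred(s,h,th,pts):
    """pts: (t along axis from base, r in mouth direction) -> wrist pixels; grip axis at height h on cup axis"""
    R=np.array(s['ee_rot']);d=-R[:,0]*[1,1,0];d/=np.linalg.norm(d);z=np.array([0,0,1.]);g=np.array(s['tcp_pos'])+.051*R[:,2]
    a=np.sin(th)*d+np.cos(th)*z;r=np.cos(th)*d-np.sin(th)*z
    return proj('wrist',[g+(t-h)*a+q*r for t,q in pts],cam('wrist',s))
E
python3 - <<'E'
from see import *
s=sense()
for h in(.036,.044):
  for th in(0,10,20,30): print(h,th,tiltpred(s,h,np.radians(th),[(0,-.0325),(.056,-.0325)]).round(0).tolist())
E
```

```text
0.036 0 [[318.0, 182.0], [317.0, 214.0]]
0.036 10 [[317.0, 173.0], [317.0, 229.0]]
0.036 20 [[317.0, 166.0], [317.0, 246.0]]
0.036 30 [[317.0, 162.0], [316.0, 266.0]]
0.044 0 [[318.0, 178.0], [317.0, 208.0]]
0.044 10 [[318.0, 168.0], [317.0, 218.0]]
0.044 20 [[317.0, 158.0], [317.0, 231.0]]
0.044 30 [[317.0, 151.0], [317.0, 247.0]]
```

```bash
python3 -m inch '[{"hand":1,"slide":[0,0,-0.5],"yaw":0},{"hand":0.15,"slide":[0,0,-0.5],"yaw":0},{"hand":0.15,"slide":[0,0,-0.3],"yaw":0},{"hand":0.15,"slide":[0,0,0.1],"yaw":0},{"hand":0.15,"slide":[0,0,0.1],"yaw":0},{"hand":1,"slide":[0,0,0.1],"yaw":0},{"hand":1,"slide":[0,0,0.1],"yaw":0},{"hand":1,"slide":[0,0,0.1],"yaw":0}]'
python3 - <<'E'
from see import *
s=sense();print(s['tcp_pos'],s['wrist_force'])
im=capture('wrist')
hsv=cv2.cvtColor(im,cv2.COLOR_BGR2HSV);m=cv2.inRange(hsv,(0,120,40),(8,255,255))|cv2.inRange(hsv,(172,120,40),(180,255,255))
print(np.where(m[:,318])[0], hsv[170:235:3,318].tolist())
for h in(.044,.048): print(tiltpred(s,h,0,[(0,-.0325),(.056,-.0325)]).round(0).tolist())
# grip point for cup front touching mat edge
M=np.array([.5686,-.1026]);d=-s['ee_rot'][:2,0];d/=np.linalg.norm(d);print(d,M-d*(.125+.0325))
E
```

```text
time_s: 8.05
tcp_pos: [0.414, 0.1133, 0.1018]
ee_rot: [[-0.956, 0.295, -0.0], [0.295, 0.956, -0.0], [0.0, -0.0, -1.0]]
wrist_force: [-0.9, 0.6, 2.1]
gripper_width: 0.741
[0.41404556 0.11333055 0.10181227] [-0.8768289   0.63062842  2.07293518]
[178 179 180 181 182 183 184 185 186 187 188 189 190 191 192 193 194 195
 196 197 198 199 200 201 202 203 204 205 206 207 208 209 210 211 212 213
 214 215 216 217 218 219 220 221 222 223 224 225 226 297 298 299 300 301
 302 303 304 305 306 307 308 309 310 311 312 313 314 315 316 317 318 319
 320 321 322 323 324 325 326 327] [[14, 93, 179], [15, 96, 183], [15, 93, 172], [0, 186, 100], [0, 162, 107], [1, 188, 103], [0, 177, 101], [2, 173, 100], [2, 172, 105], [1, 160, 107], [179, 197, 101], [2, 177, 101], [1, 187, 154], [0, 176, 158], [1, 178, 158], [1, 171, 142], [1, 175, 137], [1, 177, 138], [0, 179, 135], [15, 163, 114], [23, 138, 135], [22, 143, 148]]
[[318.0, 178.0], [317.0, 208.0]]
[[318.0, 177.0], [317.0, 205.0]]
[ 0.95558751 -0.2947075 ] [ 0.41809497 -0.05618357]
```

```bash
python3 -m inch '[{"hand":1,"slide":[0,0,2],"yaw":0},{"hand":1,"slide":[0,-5,2],"yaw":0},{"hand":1,"slide":[-0.6,-10,2],"yaw":0},{"hand":1,"slide":[-1,-15,2],"yaw":0},{"hand":1,"slide":[-1,-16.5,1.5],"yaw":0},{"hand":1,"slide":[-1,-16.5,0.4],"yaw":0},{"hand":1,"slide":[-1,-16.5,-0.1],"yaw":0},{"hand":1,"slide":[-1,-16.5,-0.1],"yaw":0}]'
```

```text
time_s: 9.1
tcp_pos: [0.4036, -0.0516, 0.1014]
ee_rot: [[-0.956, 0.292, -0.003], [0.292, 0.956, -0.002], [0.002, -0.003, -1.0]]
wrist_force: [-3.1, -5.7, 11.9]
gripper_width: 0.742
```

```bash
python3 -m inch '[{"hand":1,"slide":[0.8,-0.25,-0.05],"yaw":0},{"hand":1,"slide":[1.4,-0.44,0],"yaw":0},{"hand":1,"slide":[1.9,-0.59,0.2],"yaw":0},{"hand":1,"slide":[2.4,-0.74,0.4],"yaw":0},{"hand":1,"slide":[2.9,-0.88,0.6],"yaw":0},{"hand":1,"slide":[3.3,-1.03,0.7],"yaw":0},{"hand":1,"slide":[3.8,-1.18,0.8],"yaw":0},{"hand":1,"slide":[4.3,-1.32,0.8],"yaw":0},{"hand":1,"slide":[4.8,-1.47,0.8],"yaw":0},{"hand":1,"slide":[4.8,-1.47,0.8],"yaw":0}]'
cat >> see.py <<'E'
def col():
    s=sense();im=capture('wrist');hsv=cv2.cvtColor(im,cv2.COLOR_BGR2HSV);m=cv2.inRange(hsv,(0,120,40),(8,255,255))|cv2.inRange(hsv,(172,120,40),(180,255,255))
    v=hsv[:,316:321].mean(1);r=np.where(m[:,318])[0];print('tcp',s['tcp_pos'].round(4),'f',s['wrist_force'].round(1),'red',r.min(),r.max());print([int(x) for x in v[r.min()-6:r.min()+110:2,2]]);return s,im
E
python3 - <<'E'
from see import *
s,im=col();cv2.imwrite('pics/t2.png',im)
for th in(0,10,20,30,40): print(th,tiltpred(s,.05,np.radians(th),[(0,-.0325),(.056,-.0325)])[:,1].round(0).tolist())
E
```

```text
time_s: 10.35
tcp_pos: [0.4531, -0.0645, 0.1092]
ee_rot: [[-0.956, 0.293, 0.001], [0.293, 0.956, 0.001], [-0.001, 0.001, -1.0]]
wrist_force: [-2.8, 5.2, 7.2]
gripper_width: 0.724
tcp [ 0.4531 -0.0645  0.1092] f [-2.8  5.2  7.2] red 140 316
[227, 226, 228, 203, 200, 200, 202, 202, 202, 207, 141, 140, 139, 141, 139, 138, 141, 139, 140, 140, 139, 140, 142, 140, 139, 139, 140, 138, 140, 138, 138, 140, 139, 139, 138, 141, 139, 138, 138, 138, 140, 138, 138, 139, 139, 139, 140, 141, 138, 141, 128, 134, 129, 121, 121, 121, 121, 119]
0 [176.0, 203.0]
10 [164.0, 211.0]
20 [153.0, 221.0]
30 [144.0, 234.0]
40 [137.0, 249.0]
```

View pics/t2.png

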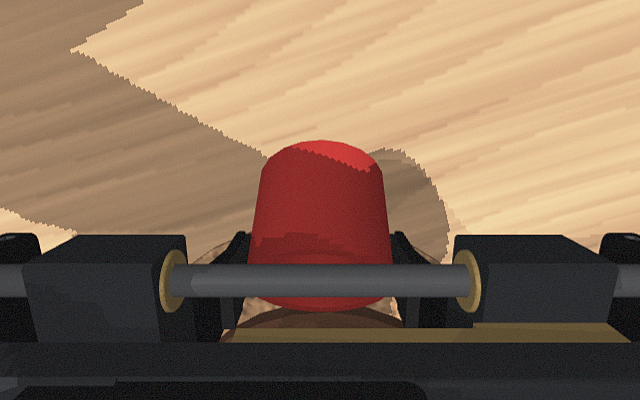

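Run:
```python
from see import *
s=sense()
for h in (.04,.045,.05):
  for th in(40,50,60,70,80): print(h,th,tiltpred(s,h,np.radians(th),[(0,-.0325),(.056,-.0325)])[:,1].round(0).tolist())
```

```text
0.04 40 [154.0, 275.0]
0.04 50 [154.0, 293.0]
0.04 60 [159.0, 311.0]
0.04 70 [169.0, 326.0]
0.04 80 [184.0, 339.0]
0.045 40 [145.0, 261.0]
0.045 50 [144.0, 279.0]
0.045 60 [147.0, 296.0]
0.045 70 [155.0, 312.0]
0.045 80 [169.0, 326.0]
0.05 40 [137.0, 249.0]
0.05 50 [134.0, 265.0]
0.05 60 [136.0, 281.0]
0.05 70 [142.0, 297.0]
0.05 80 [154.0, 312.0]
```

Run:
```python
from see import *
o=[]
for n in('scene','top'):
    im=capture(n);p=proj(n,[.46,-.07,.05])[0].astype(int);o.append(cv2.resize(im[p[1]-45:p[1]+45,p[0]-45:p[0]+45],(400,400),interpolation=cv2.INTER_CUBIC));print(n,p)
cv2.imwrite('pics/t3.png',np.hstack(o))
```

```text
scene [329 182]
top [347 235]
```

View pics/t3.png

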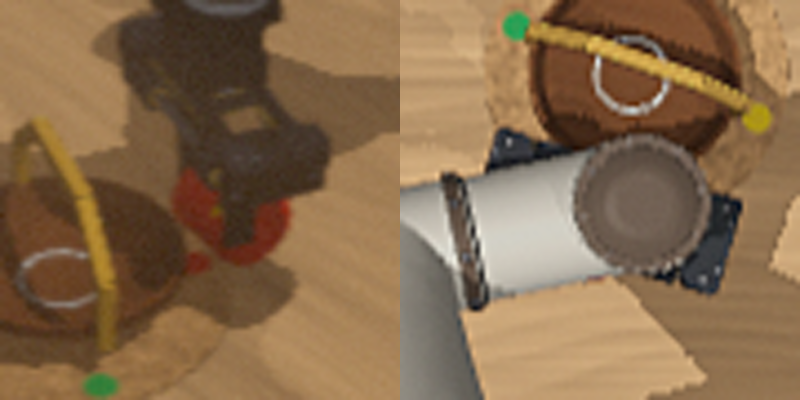

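Run:
```python
from see import *
s=sense();R=s['ee_rot'];d=-R[:,0]*[1,1,0];z=np.array([0,0,1.]);j=R[:,1];g=s['tcp_pos']+.051*R[:,2]
t=np.linspace(0,6.28,40)
im=capture('scene');hsv=cv2.cvtColor(im,cv2.COLOR_BGR2HSV)
m=cv2.inRange(hsv,(0,150,50),(8,255,255))|cv2.inRange(hsv,(172,150,50),(180,255,255));q=np.argwhere(m[150:215,315:365])[:,::-1]+[315,150]
print('obs',q.min(0),q.max(0))
for h in(.04,.047):
  for th in np.radians([30,40,50,60,70,80]):
    a=np.sin(th)*d+np.cos(th)*z;r=np.cos(th)*d-np.sin(th)*z
    P=[g+(u-h)*a+.0325*(np.cos(k)*r+np.sin(k)*j) for u in(0,.056) for k in t]
    Q=proj('scene',P);print(h,round(np.degrees(th)),Q.min(0).round(1),Q.max(0).round(1),'lowest z',round(min(p[2] for p in P),4))
```

```text
obs [323 175] [348 197]
0.04 30 [320.9 168.8] [347.2 196. ] lowest z 0.0073
0.04 40 [321.  168.6] [348.2 195.3] lowest z 0.0067
0.04 50 [321.4 168.6] [348.8 194.3] lowest z 0.0076
0.04 60 [322.  168.9] [349.  192.9] lowest z 0.0101
0.04 70 [322.7 169.4] [349.  191.3] lowest z 0.014
0.04 80 [323.3 168.9] [348.8 191. ] lowest z 0.0193
0.047 30 [321.8 170.1] [348.1 197.3] lowest z 0.0013
0.047 40 [322.3 169.7] [349.4 196.3] lowest z 0.0013
0.047 50 [322.9 169.4] [350.2 195. ] lowest z 0.0031
0.047 60 [323.7 169.4] [350.7 193.4] lowest z 0.0066
0.047 70 [324.5 169.6] [350.8 191.4] lowest z 0.0116
0.047 80 [325.2 168.7] [350.8 190.8] lowest z 0.018
```

```bash
python3 -m inch '[{"hand":1,"slide":[0,0,2],"yaw":0},{"hand":1,"slide":[-1,0,4],"yaw":0},{"hand":1,"slide":[-5,3,4],"yaw":0},{"hand":1,"slide":[-6,8,4],"yaw":0},{"hand":1,"slide":[-6,12,3],"yaw":0},{"hand":1,"slide":[-6,12,0.4],"yaw":0},{"hand":1,"slide":[-6,12,0.1],"yaw":0},{"hand":1,"slide":[-6,12,0.1],"yaw":0}]'
python3 - <<'E'
from see import *
s,im=col()
for th in(40,50,60): print(th,tiltpred(s,.047,np.radians(th),[(0,-.0325),(.056,-.0325)])[:,1].round(0).tolist())
E
```

```text
time_s: 11.55
tcp_pos: [0.3923, 0.0539, 0.1097]
ee_rot: [[-0.956, 0.294, -0.0], [0.294, 0.956, -0.0], [0.0, -0.0, -1.0]]
wrist_force: [0.3, 0.0, -1.0]
gripper_width: 0.727
tcp [0.3923 0.0539 0.1097] f [ 0.3  0.  -1. ] red 141 311
[156, 156, 158, 135, 137, 140, 138, 140, 141, 140, 138, 140, 139, 138, 138, 140, 138, 139, 139, 139, 138, 140, 139, 138, 138, 138, 140, 139, 140, 137, 138, 139, 139, 139, 139, 140, 138, 138, 138, 140, 139, 137, 138, 139, 136, 138, 139, 137, 137, 138, 137, 122, 124, 124, 119, 121, 118, 110]
40 [142.0, 256.0]
50 [140.0, 273.0]
60 [143.0, 290.0]
```

```bash
python3 -m inch '[{"hand":1,"slide":[0.2,-0.06,-0.3],"yaw":0},{"hand":1,"slide":[0.5,-0.15,-0.45],"yaw":0},{"hand":1,"slide":[0.9,-0.28,-0.6],"yaw":0},{"hand":1,"slide":[1.4,-0.43,-0.8],"yaw":0},{"hand":1,"slide":[1.9,-0.58,-1.0],"yaw":0},{"hand":1,"slide":[2.4,-0.73,-1.2],"yaw":0},{"hand":1,"slide":[2.8,-0.86,-1.4],"yaw":0},{"hand":1,"slide":[2.8,-0.86,-1.5],"yaw":0}]'
python3 - <<'E'
from see import *
s,im=col()
for th in(40,50,60,70,80): print(th,tiltpred(s,.047,np.radians(th),[(0,-.0325),(.056,-.0325)])[:,1].round(0).tolist())
cv2.imwrite('pics/t4.png',np.hstack([im[100:350,160:480]]))
E
```

```text
time_s: 12.6
tcp_pos: [0.4217, 0.0452, 0.096]
ee_rot: [[-0.956, 0.295, 0.003], [0.295, 0.956, 0.001], [-0.003, 0.002, -1.0]]
wrist_force: [0.4, -0.4, 9.2]
gripper_width: 0.723
tcp [0.4217 0.0452 0.096 ] f [ 0.4 -0.4  9.2] red 145 303
[163, 164, 164, 150, 158, 157, 157, 157, 158, 157, 158, 158, 157, 156, 158, 158, 158, 157, 160, 158, 158, 157, 158, 159, 158, 158, 156, 158, 157, 158, 158, 158, 159, 158, 157, 158, 157, 159, 159, 156, 158, 160, 158, 158, 158, 157, 159, 158, 160, 158, 156, 156, 154, 147, 137, 138, 138, 139]
40 [142.0, 256.0]
50 [140.0, 273.0]
60 [143.0, 290.0]
70 [150.0, 306.0]
80 [163.0, 321.0]
```

```bash
python3 -m inch '[{"hand":1,"slide":[0.3,-0.09,-0.2],"yaw":0},{"hand":1,"slide":[0.6,-0.18,-0.35],"yaw":0},{"hand":1,"slide":[0.8,-0.25,-0.5],"yaw":0},{"hand":1,"slide":[0.8,-0.25,-0.5],"yaw":0}]'
python3 - <<'E'
from see import *
s,im=col()
for h in (.043,.047):
  for th in(60,70,75,80,85): print(h,th,tiltpred(s,h,np.radians(th),[(0,-.0325),(.056,-.0325)])[:,1].round(0).tolist())
E
```

```text
time_s: 13.15
tcp_pos: [0.4287, 0.0427, 0.09]
ee_rot: [[-0.956, 0.295, 0.001], [0.295, 0.956, 0.001], [-0.001, 0.001, -1.0]]
wrist_force: [-0.7, 2.3, 5.2]
gripper_width: 0.723
tcp [0.4287 0.0427 0.09  ] f [-0.7  2.3  5.2] red 157 319
[149, 158, 170, 140, 165, 165, 163, 164, 164, 166, 164, 165, 163, 162, 163, 165, 164, 164, 164, 163, 164, 162, 164, 162, 162, 163, 163, 161, 162, 161, 163, 160, 162, 161, 163, 162, 160, 162, 162, 160, 160, 162, 160, 159, 159, 160, 154, 155, 157, 134, 138, 137, 138, 137, 138, 138, 119, 54]
0.043 60 [152.0, 302.0]
0.043 70 [161.0, 318.0]
0.043 75 [167.0, 325.0]
0.043 80 [175.0, 331.0]
0.043 85 [184.0, 337.0]
0.047 60 [143.0, 290.0]
0.047 70 [150.0, 306.0]
0.047 75 [156.0, 314.0]
0.047 80 [163.0, 321.0]
0.047 85 [172.0, 327.0]
```

```bash
python3 -m inch '[{"hand":1,"slide":[0,0,1],"yaw":0},{"hand":1,"slide":[0,0,3],"yaw":0},{"hand":1,"slide":[0,0,5],"yaw":0},{"hand":1,"slide":[-0.3,-1,6.5],"yaw":0},{"hand":1,"slide":[-0.8,-2.7,7],"yaw":0},{"hand":1,"slide":[-1.5,-4.7,7],"yaw":0},{"hand":1,"slide":[-2.1,-6.7,7],"yaw":0},{"hand":1,"slide":[-2.6,-8.4,7],"yaw":0},{"hand":1,"slide":[-2.9,-9.2,7],"yaw":0},{"hand":1,"slide":[-2.9,-9.4,7],"yaw":0}]'
python3 - <<'E'
from see import *
s,im=col();cv2.imwrite('pics/t5.png',im[100:350,160:480])
print(ray('top',[354.2,206.9],.012))
E
```

```text
time_s: 14.45
tcp_pos: [0.3985, -0.0521, 0.1595]
ee_rot: [[-0.955, 0.296, -0.001], [0.296, 0.955, -0.0], [0.001, -0.0, -1.0]]
wrist_force: [0.7, 0.3, -1.5]
gripper_width: 0.724
tcp [ 0.3985 -0.0521  0.1595] f [ 0.7  0.3 -1.5] red 155 317
[222, 201, 144, 137, 153, 156, 155, 155, 155, 154, 154, 154, 155, 156, 154, 155, 155, 153, 154, 154, 153, 153, 152, 154, 153, 153, 155, 155, 152, 153, 153, 151, 152, 154, 153, 150, 153, 153, 150, 152, 151, 151, 150, 150, 149, 151, 151, 154, 128, 133, 130, 129, 130, 130, 131, 130, 131, 110]
[[ 0.563451   -0.09962498  0.012     ]]
```

```bash
python3 -m inch '[{"hand":1,"slide":[0.6,-0.2,0],"yaw":0},{"hand":1,"slide":[1.7,-0.5,0],"yaw":0},{"hand":1,"slide":[3.1,-0.95,0],"yaw":0},{"hand":1,"slide":[4.6,-1.4,0],"yaw":0},{"hand":1,"slide":[6.2,-1.9,0],"yaw":0},{"hand":1,"slide":[7.8,-2.4,0],"yaw":0},{"hand":1,"slide":[9.4,-2.9,0],"yaw":0},{"hand":1,"slide":[10.8,-3.3,0],"yaw":0},{"hand":1,"slide":[12,-3.7,0],"yaw":0},{"hand":1,"slide":[12.5,-3.85,0],"yaw":0}]'
python3 - <<'E'
from see import *
s=sense();print(s['tcp_pos'])
for n in('top','scene'):
  im=capture(n)
  for b,st in blobs(im,[22,120,100],[36,255,255],4):
    if 250<b[0]<400 and 150<b[1]<260: print(n,b,st)
cv2.imwrite('pics/t6.png',cv2.resize(im[130:230,240:370],None,fx=5,fy=5,interpolation=cv2.INTER_CUBIC))
E
```

```text
time_s: 15.75
tcp_pos: [0.5248, -0.0902, 0.1595]
ee_rot: [[-0.955, 0.295, -0.0], [0.295, 0.955, -0.0], [0.0, -0.0, -1.0]]
wrist_force: [-0.3, -0.5, -2.0]
gripper_width: 0.722
[ 0.52480722 -0.09021836  0.15953295]
scene [302.8 224.5] [302, 223, 3, 4, 4]
```

View pics/t6.png

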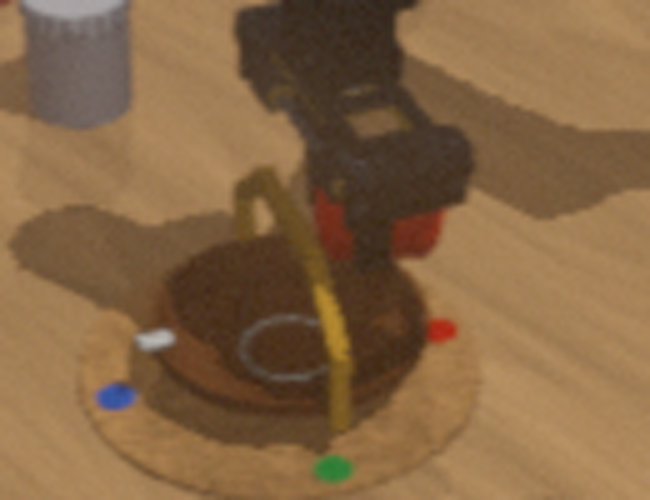

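```bash
python3 -m inch '[{"hand":1,"slide":[-0.5,0.15,0],"yaw":0},{"hand":1,"slide":[-2,0.6,0],"yaw":0},{"hand":1,"slide":[-4,1.2,0],"yaw":0},{"hand":1,"slide":[-5,1.5,0],"yaw":0},{"hand":1,"slide":[-5.3,1.6,0],"yaw":0},{"hand":1,"slide":[-2.8,0.85,0],"yaw":0},{"hand":1,"slide":[-0.1,0.03,0],"yaw":0},{"hand":1,"slide":[-0.1,0.03,0],"yaw":0},{"hand":1,"slide":[-0.1,0.03,0],"yaw":0},{"hand":1,"slide":[-0.1,0.03,0],"yaw":0}]'
cat >> see.py <<'E'
def yel():
  for n in('top','scene'):
    im=capture(n)
    for b,st in blobs(im,[22,120,100],[36,255,255],4):
      if 250<b[0]<400 and 150<b[1]<260: print(n,b,st,ray(n,b,.025)[0].round(4) if n=='scene' else ray(n,b,.025)[0].round(4))
E
python3 -c "
from see import *
yel();col()"
```

```text
time_s: 17.1
tcp_pos: [0.5224, -0.0895, 0.1597]
ee_rot: [[-0.956, 0.295, -0.001], [0.295, 0.956, -0.0], [0.001, -0.0, -1.0]]
wrist_force: [-0.2, -0.6, -2.8]
gripper_width: 0.724
scene [307.7 174.7] [306, 171, 5, 8, 27] [ 0.4648 -0.1715  0.025 ]
scene [302.8 224.5] [302, 223, 3, 4, 4] [0.6321 0.0095 0.025 ]
tcp [ 0.5226 -0.0895  0.1599] f [-0.2  0.6 -1.6] red 116 318
[205, 178, 198, 226, 232, 232, 233, 232, 233, 232, 232, 232, 230, 226, 230, 239, 240, 239, 221, 225, 228, 241, 74, 167, 168, 168, 168, 168, 166, 169, 167, 168, 167, 167, 168, 167, 166, 167, 165, 166, 166, 164, 166, 167, 167, 166, 167, 166, 166, 165, 165, 165, 166, 165, 165, 163, 164, 163]
```

```bash
python3 -m inch '[{"hand":1,"slide":[-0.2,0.06,0],"yaw":0},{"hand":1,"slide":[-1.2,0.37,0],"yaw":0},{"hand":1,"slide":[-2.8,0.85,0],"yaw":0},{"hand":1,"slide":[-3.6,1.1,0],"yaw":0},{"hand":1,"slide":[-3.8,1.15,0],"yaw":0},{"hand":1,"slide":[-0.2,0.06,0],"yaw":0},{"hand":1,"slide":[0.2,-0.06,0],"yaw":0},{"hand":1,"slide":[0.2,-0.06,0],"yaw":0},{"hand":1,"slide":[0.2,-0.06,0],"yaw":0},{"hand":1,"slide":[0.2,-0.06,0],"yaw":0}]'
python3 -c "
from see import *
yel();im=capture('scene');cv2.imwrite('pics/t7.png',cv2.resize(im[130:230,240:370],None,fx=5,fy=5,interpolation=cv2.INTER_CUBIC))"
```

```text
time_s: 18.5
tcp_pos: [0.5245, -0.0902, 0.1598]
ee_rot: [[-0.956, 0.295, -0.0], [0.295, 0.956, 0.0], [0.0, -0.0, -1.0]]
wrist_force: [0.1, -0.7, -1.6]
gripper_width: 0.723
scene [307.3 174.4] [306, 171, 4, 7, 21] [ 0.4648 -0.1736  0.025 ]
scene [303.2 224.8] [302, 223, 4, 4, 5] [0.6321 0.0112 0.025 ]
```

```bash
python3 -m inch '[{"hand":1,"slide":[-0.3,0.1,0],"yaw":0},{"hand":1,"slide":[-1,0.3,0],"yaw":0},{"hand":1,"slide":[-2.2,0.67,0],"yaw":0},{"hand":1,"slide":[-3.6,1.1,0],"yaw":0},{"hand":1,"slide":[-4.8,1.47,0],"yaw":0},{"hand":1,"slide":[-0.5,0.15,0],"yaw":0},{"hand":1,"slide":[-0.3,0.1,0],"yaw":0},{"hand":1,"slide":[-0.3,0.1,0],"yaw":0},{"hand":1,"slide":[-0.3,0.1,0],"yaw":0}]'
python3 -c "
from see import *
yel();im=capture('scene');cv2.imwrite('pics/t7.png',cv2.resize(im[130:230,240:370],None,fx=5,fy=5,interpolation=cv2.INTER_CUBIC))"
```

```text
time_s: 19.77
tcp_pos: [0.5211, -0.0891, 0.1597]
ee_rot: [[-0.956, 0.295, -0.001], [0.295, 0.956, 0.0], [0.001, -0.0, -1.0]]
wrist_force: [0.2, -0.2, -1.8]
gripper_width: 0.723
scene [295.6 199.4] [292, 196, 8, 8, 57] [ 0.5761 -0.0947  0.025 ]
scene [302.8 224.5] [302, 223, 3, 4, 4] [0.6321 0.0095 0.025 ]
```

View pics/t7.png

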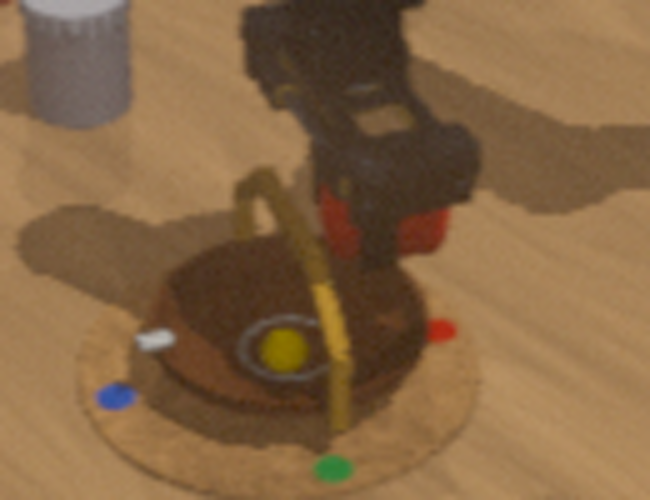

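```bash
python3 -m inch '[{"hand":1,"slide":[-4,1.2,0],"yaw":0},{"hand":1,"slide":[-9,2.8,0],"yaw":0},{"hand":1,"slide":[-12,5,0],"yaw":0},{"hand":1,"slide":[-10.5,10,0],"yaw":0},{"hand":1,"slide":[-9.5,13,-2],"yaw":0},{"hand":1,"slide":[-9.5,13,-6],"yaw":0},{"hand":1,"slide":[-9.2,12.9,-7],"yaw":0},{"hand":1,"slide":[-8.9,12.8,-7.5],"yaw":0},{"hand":1,"slide":[-8.7,12.75,-7.7],"yaw":0},{"hand":1,"slide":[-8.7,12.75,-7.7],"yaw":0}]'
python3 -c "
from see import *
s,im=col()
for h in(.043,.047):
  for th in(80,85,90): print(h,th,tiltpred(s,h,np.radians(th),[(0,-.0325),(.056,-.0325)])[:,1].round(0).tolist())"
```

```text
time_s: 21.18
tcp_pos: [0.435, 0.0377, 0.0834]
ee_rot: [[-0.955, 0.295, 0.0], [0.295, 0.955, -0.0], [-0.0, -0.0, -1.0]]
wrist_force: [-1.2, -0.5, 4.3]
gripper_width: 0.725
tcp [0.435  0.0377 0.0834] f [-1.2 -0.5  4.3] red 155 327
[168, 172, 174, 125, 99, 100, 100, 99, 101, 101, 101, 98, 97, 163, 160, 160, 160, 161, 162, 161, 161, 161, 161, 160, 163, 162, 160, 161, 161, 161, 161, 158, 160, 159, 159, 162, 159, 159, 159, 159, 160, 158, 160, 159, 161, 159, 160, 158, 160, 153, 154, 151, 135, 137, 137, 137, 138, 119]
0.043 80 [175.0, 331.0]
0.043 85 [184.0, 337.0]
0.043 90 [195.0, 342.0]
0.047 80 [163.0, 320.0]
0.047 85 [172.0, 327.0]
0.047 90 [183.0, 333.0]
```

```bash
python3 -m inch '[{"hand":0,"slide":[0,0,0],"yaw":0},{"hand":0,"slide":[0,0,0],"yaw":0},{"hand":0,"slide":[-0.6,0.18,0.1],"yaw":0},{"hand":0,"slide":[-1.6,0.49,0.1],"yaw":0},{"hand":0,"slide":[-2.4,0.73,0.1],"yaw":0},{"hand":0,"slide":[-2.4,0.73,0.1],"yaw":0}]'
python3 -c "
from see import *
s,im=col();cv2.imwrite('pics/t8.png',im)
for h in(.02,):
  for th in(80,85,90): print(h,th,tiltpred(s,h,np.radians(th),[(0,-.0325),(.056,-.0325)])[:,1].round(0).tolist())"
```

```text
time_s: 21.98
tcp_pos: [0.4102, 0.0457, 0.0838]
ee_rot: [[-0.956, 0.294, -0.0], [0.294, 0.956, -0.0], [0.0, -0.0, -1.0]]
wrist_force: [0.8, 0.2, 0.7]
gripper_width: 0.999
tcp [0.4102 0.0457 0.0838] f [0.8 0.2 0.7] red 207 327
[158, 157, 156, 91, 94, 96, 95, 97, 97, 95, 96, 97, 94, 95, 96, 95, 96, 95, 92, 96, 91, 92, 95, 91, 89, 97, 90, 98, 123, 119, 120, 104, 55, 60, 67, 70, 71, 77, 79, 87, 88, 86, 80, 79, 76, 76, 73, 68, 108, 122, 120, 120, 122, 120, 122, 120, 121, 122]
0.02 80 [241.0, 392.0]
0.02 85 [250.0, 393.0]
0.02 90 [259.0, 393.0]
```

View pics/t8.png

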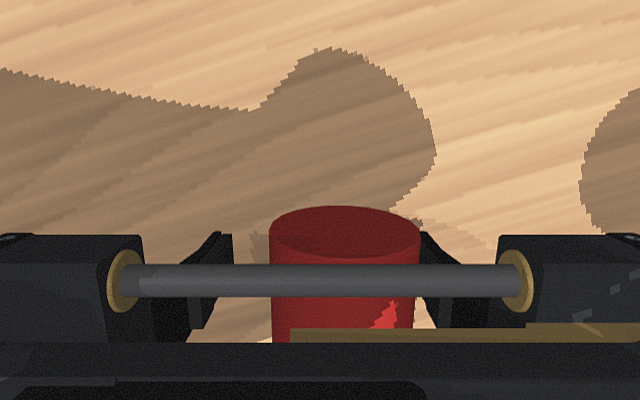

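```bash
python3 -m inch '[{"hand":1,"slide":[0,0,-0.05],"yaw":0},{"hand":1,"slide":[0,0,-0.05],"yaw":0},{"hand":1,"slide":[0,0,-0.05],"yaw":0},{"hand":1,"slide":[0,0,2],"yaw":0},{"hand":1,"slide":[0,0,4],"yaw":0.18},{"hand":1,"slide":[0,-2,4],"yaw":0.36},{"hand":1,"slide":[0,-4,4],"yaw":0.54},{"hand":1,"slide":[0,-6,4],"yaw":0.72},{"hand":1,"slide":[0,-8,4],"yaw":0.9},{"hand":1,"slide":[0,-10,4],"yaw":1.08}]'
python3 -m inch '[{"hand":1,"slide":[0,0,0],"yaw":0.18},{"hand":1,"slide":[0,0,0],"yaw":0.36},{"hand":1,"slide":[0,0,0],"yaw":0.54},{"hand":1,"slide":[0,0,0],"yaw":0.72},{"hand":1,"slide":[0,0,0],"yaw":0.9},{"hand":1,"slide":[0,0,0],"yaw":1.08},{"hand":1,"slide":[0,0,0],"yaw":1.26},{"hand":1,"slide":[0,0,0],"yaw":1.44},{"hand":1,"slide":[0,0,0],"yaw":1.62},{"hand":1,"slide":[0,0,0],"yaw":1.8}]'
python3 -m inch '[{"hand":1,"slide":[0,0,0],"yaw":0.18},{"hand":1,"slide":[0,0,0],"yaw":0.26},{"hand":1,"slide":[0,0,0],"yaw":0.26}]'
```

```text
time_s: 23.28
tcp_pos: [0.4106, -0.0553, 0.1234]
ee_rot: [[-0.706, -0.708, -0.001], [-0.708, 0.706, -0.0], [0.001, 0.001, -1.0]]
wrist_force: [-0.3, -0.7, -0.5]
gripper_width: 0.726
time_s: 24.52
tcp_pos: [0.4106, -0.0547, 0.1234]
ee_rot: [[0.85, -0.527, -0.001], [-0.527, -0.85, -0.0], [-0.001, 0.001, -1.0]]
wrist_force: [0.0, 0.4, -2.4]
gripper_width: 0.73
time_s: 24.9
tcp_pos: [0.4107, -0.0546, 0.1235]
ee_rot: [[0.955, -0.298, -0.001], [-0.298, -0.955, -0.0], [-0.001, 0.0, -1.0]]
wrist_force: [0.2, 0.2, -0.1]
gripper_width: 0.727
```

```bash
python3 -m inch '[{"hand":1,"slide":[0,0,-2.5],"yaw":0},{"hand":1,"slide":[0.5,-0.15,-3.9],"yaw":0},{"hand":1,"slide":[1.3,-0.4,-3.95],"yaw":0},{"hand":1,"slide":[1.9,-0.59,-3.9],"yaw":0},{"hand":1,"slide":[2.4,-0.74,-3.75],"yaw":0},{"hand":1,"slide":[2.9,-0.89,-3.6],"yaw":0},{"hand":1,"slide":[3.4,-1.03,-3.5],"yaw":0},{"hand":1,"slide":[3.8,-1.18,-3.45],"yaw":0},{"hand":1,"slide":[4.2,-1.3,-3.45],"yaw":0},{"hand":1,"slide":[4.2,-1.3,-3.45],"yaw":0}]'
python3 -c "
from see import *
im=capture('scene');a=cv2.resize(im[130:230,260:390],None,fx=3,fy=4);s=sense();b=capture('wrist');print(s['tcp_pos'],s['wrist_force'])
cv2.imwrite('pics/t9.png',np.hstack([a,cv2.resize(b,None,fx=.625,fy=1)]))"
```

```text
time_s: 26.15
tcp_pos: [0.4497, -0.0675, 0.0885]
ee_rot: [[0.954, -0.298, -0.009], [-0.298, -0.954, -0.0], [-0.008, 0.003, -1.0]]
wrist_force: [-6.7, 5.1, 2.1]
gripper_width: 0.722
[ 0.4496652  -0.06753772  0.08848362] [-5.99160187  5.39276263  3.22573228]
```

View pics/t9.png

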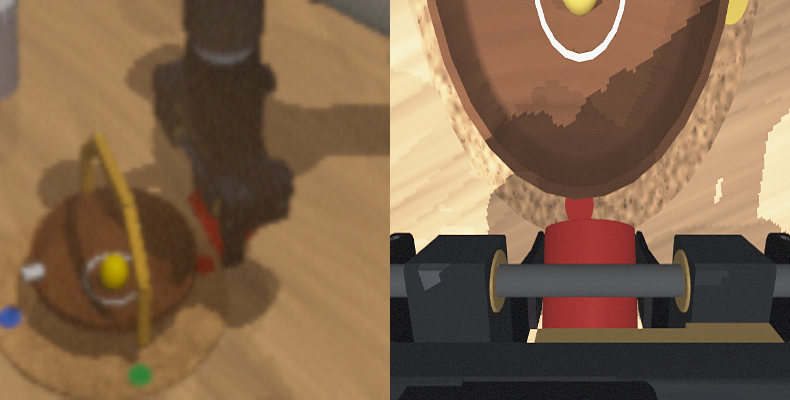

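```bash
python3 -m inch '[{"hand":1,"slide":[-1,0.3,1.5],"yaw":0},{"hand":1,"slide":[-3,1,4],"yaw":0},{"hand":1,"slide":[-5,5,4],"yaw":0},{"hand":1,"slide":[-6,10,3],"yaw":0},{"hand":1,"slide":[-6,12,1],"yaw":0},{"hand":1,"slide":[-6,12,0.3],"yaw":0},{"hand":1,"slide":[-6,12,0.3],"yaw":0}]'
python3 -c "
from see import *
s,im=col()
for h in(.02,.024):
  for th in(45,50,55,60,65): print(h,th,tiltpred(s,h,np.radians(th),[(0,-.0325),(.056,-.0325)])[:,1].round(0).tolist())"
```

```text
time_s: 27.12
tcp_pos: [0.393, 0.0521, 0.092]
ee_rot: [[0.955, -0.297, -0.001], [-0.297, -0.955, -0.001], [-0.001, 0.001, -1.0]]
wrist_force: [0.8, -0.0, -0.8]
gripper_width: 0.728
tcp [0.393  0.0521 0.092 ] f [ 0.8 -0.  -0.8] red 220 327
[134, 133, 135, 123, 138, 138, 137, 137, 136, 137, 138, 138, 138, 138, 138, 137, 139, 138, 138, 138, 138, 139, 139, 140, 144, 65, 59, 62, 67, 67, 70, 74, 73, 77, 77, 76, 75, 74, 73, 71, 68, 63, 145, 139, 141, 139, 141, 140, 140, 139, 139, 140, 138, 140, 142, 140, 141, 117]
0.02 45 [192.0, 344.0]
0.02 50 [197.0, 355.0]
0.02 55 [202.0, 364.0]
0.02 60 [208.0, 372.0]
0.02 65 [214.0, 379.0]
0.024 45 [184.0, 331.0]
0.024 50 [187.0, 341.0]
0.024 55 [192.0, 351.0]
0.024 60 [197.0, 359.0]
0.024 65 [204.0, 366.0]
```

```bash
python3 -m inch '[{"hand":1,"slide":[0,0,-0.4],"yaw":0},{"hand":1,"slide":[0.5,-0.15,-0.5],"yaw":0},{"hand":1,"slide":[1,-0.3,-0.55],"yaw":0},{"hand":1,"slide":[1.5,-0.45,-0.65],"yaw":0},{"hand":1,"slide":[2,-0.6,-0.8],"yaw":0},{"hand":1,"slide":[2.5,-0.75,-1.05],"yaw":0},{"hand":1,"slide":[3,-0.9,-1.35],"yaw":0},{"hand":1,"slide":[3.2,-0.97,-1.45],"yaw":0}]'
python3 -c "
from see import *
s,im=col()
for h in(.014,.02,.024):
  for th in(0,15,30,45,60): print(h,th,tiltpred(s,h,np.radians(th),[(0,-.0325),(.056,-.0325)])[:,1].round(0).tolist())"
```

```text
time_s: 28.18
tcp_pos: [0.424, 0.0426, 0.0782]
ee_rot: [[0.955, -0.297, -0.003], [-0.297, -0.955, -0.001], [-0.003, 0.002, -1.0]]
wrist_force: [-7.5, 5.9, 11.8]
gripper_width: 0.725
tcp [0.424  0.0426 0.0782] f [-7.5  5.9 11.8] red 194 327
[154, 154, 157, 129, 129, 129, 128, 129, 129, 128, 131, 128, 129, 127, 128, 127, 130, 128, 130, 128, 128, 129, 129, 128, 128, 131, 129, 129, 128, 130, 131, 129, 130, 128, 129, 126, 128, 133, 68, 60, 66, 71, 71, 75, 77, 77, 78, 79, 80, 78, 78, 78, 73, 73, 64, 139, 136, 135]
0.014 0 [190.0, 233.0]
0.014 15 [189.0, 280.0]
0.014 30 [194.0, 326.0]
0.014 45 [206.0, 366.0]
0.014 60 [224.0, 392.0]
0.02 0 [187.0, 227.0]
0.02 15 [183.0, 266.0]
0.02 30 [184.0, 308.0]
0.02 45 [192.0, 345.0]
0.02 60 [208.0, 372.0]
0.024 0 [185.0, 223.0]
0.024 15 [179.0, 258.0]
0.024 30 [178.0, 296.0]
0.024 45 [184.0, 331.0]
0.024 60 [197.0, 359.0]
```

```bash
python3 -m inch '[{"hand":1,"slide":[0.3,-0.1,-0.2],"yaw":0},{"hand":1,"slide":[0.6,-0.18,-0.4],"yaw":0},{"hand":1,"slide":[0.6,-0.18,-0.45],"yaw":0},{"hand":0,"slide":[0.6,-0.18,-0.3],"yaw":0},{"hand":0,"slide":[0.6,-0.18,-0.3],"yaw":0},{"hand":0,"slide":[0.6,-0.18,-0.3],"yaw":0},{"hand":0,"slide":[0.6,-0.18,3],"yaw":0},{"hand":0,"slide":[0.6,-0.18,8],"yaw":0},{"hand":0,"slide":[0.6,-0.18,13],"yaw":0},{"hand":0,"slide":[0.6,-0.18,15],"yaw":0}]'
python3 - <<'E'
from see import *
s=sense();c=cam('wrist',s);im=capture('wrist');print(s['tcp_pos'])
hsv=cv2.cvtColor(im,cv2.COLOR_BGR2HSV);m=cv2.inRange(hsv,(0,130,40),(8,255,255))|cv2.inRange(hsv,(172,130,40),(180,255,255))
for ct in cv2.findContours(m,cv2.RETR_EXTERNAL,cv2.CHAIN_APPROX_NONE)[0]:
    if cv2.contourArea(ct)>300: print(cv2.boundingRect(ct),cv2.minEnclosingCircle(ray('wrist',ct[:,0],.056,c)[:,:2].astype(np.float32)*1000))
t=np.linspace(0,6.28,60)
C0=np.array([.434,.04])
for zz in(0,.056):
  q=proj('wrist',np.c_[C0[0]+.0325*np.cos(t),C0[1]+.0325*np.sin(t),0*t+zz],c);print(zz,q.min(0),q.max(0))
sc=capture('scene')
cv2.imwrite('pics/t10.png',np.hstack([cv2.resize(sc[130:280,240:440],(400,400)),cv2.resize(im,None,fx=.625,fy=1)]))
E
```

```text
time_s: 29.48
tcp_pos: [0.4322, 0.0415, 0.2309]
ee_rot: [[0.955, -0.296, 0.006], [-0.296, -0.955, 0.002], [0.005, -0.004, -1.0]]
wrist_force: [0.1, 1.3, 0.3]
gripper_width: 1.001
[0.43216664 0.0414613  0.23088205]
(283, 134, 84, 87) ((446.6578674316406, 34.745906829833984), 34.31475067138672)
(410, 95, 27, 28) ((475.4693298339844, -50.276153564453125), 10.199482917785645)
0 [288.18144512 146.4621292 ] [357.08255915 214.00744076]
0.056 [281.72162906 154.51446851] [364.16277489 234.46579527]
```

View pics/t10.png

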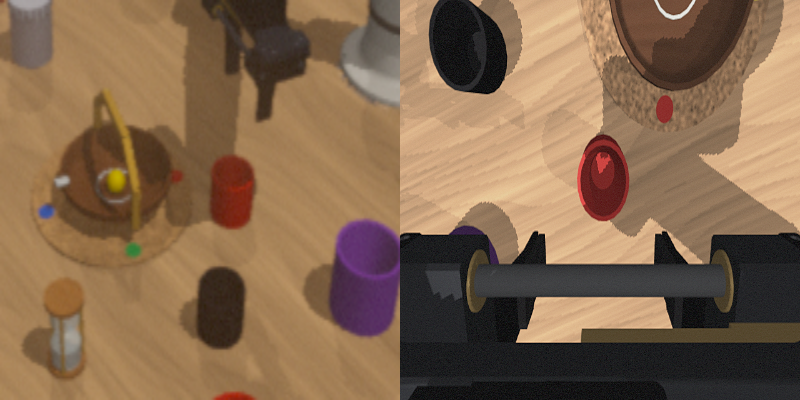

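```bash
python3 -m inch '[{"hand":0,"slide":[0,0,4],"yaw":-0.18},{"hand":0,"slide":[2,-2,5],"yaw":-0.36},{"hand":0,"slide":[5,-5,5],"yaw":-0.54},{"hand":0,"slide":[8,-8,5],"yaw":-0.72},{"hand":0,"slide":[11,-11,5],"yaw":-0.9},{"hand":0,"slide":[13.3,-14.2,5],"yaw":-1.08},{"hand":0,"slide":[13.3,-14.2,5],"yaw":-1.26},{"hand":0,"slide":[13.3,-14.2,5],"yaw":-1.44},{"hand":0,"slide":[13.3,-14.2,5],"yaw":-1.56},{"hand":0,"slide":[13.3,-14.2,5],"yaw":-1.56}]'
python3 -m inch '[{"hand":0,"slide":[0,0,0],"yaw":0},{"hand":0,"slide":[0,0,0],"yaw":0}]'
python3 - <<'E'
from see import *
s=sense();c=cam('wrist',s);im=capture('wrist');print(s['tcp_pos'],s['joints'].round(1));cv2.imwrite('pics/d1.png',im)
hsv=cv2.cvtColor(im,cv2.COLOR_BGR2HSV)
for k,z in(('yel',.024),('white',.049),('blue',.004),('red',.004),('green',.004)):
  for b,st in blobs(im,*C[k],60): print(k,b,st,ray('wrist',b,z,c)[0].round(4),hsv[int(b[1]),int(b[0])])
print(proj('wrist',[[.5655,-.101,.124],[.5655,-.101,.024],[.5655+.047*.29,-.101+.047*.957,.124],[.5655-.047*.29,-.101-.047*.957,.124]],c).round(0))
for r in range(60,240,15): print(r,[tuple(hsv[r,x].tolist()) for x in range(280,365,6)])
E
```

```text
time_s: 30.82
tcp_pos: [0.5637, -0.101, 0.2759]
ee_rot: [[-0.285, -0.959, -0.003], [-0.959, 0.285, 0.0], [0.001, 0.003, -1.0]]
wrist_force: [0.3, 0.6, 0.2]
gripper_width: 0.998
time_s: 31.08
tcp_pos: [0.564, -0.1009, 0.2774]
ee_rot: [[-0.285, -0.959, -0.001], [-0.959, 0.285, 0.0], [0.0, 0.001, -1.0]]
wrist_force: [0.6, 0.1, -0.7]
gripper_width: 1.001
[ 0.56401596 -0.10088131  0.2773861 ] [  6.1  17.6  -8.3  -0.  -64.  -22.6]
white [340.6 181.9] [327, 153, 22, 56, 197] [ 0.5447 -0.0953  0.049 ] [ 11 126 121]
blue [215.1 166.2] [204, 156, 23, 21, 365] [ 0.6672 -0.1391  0.004 ] [111 181 194]
red [415.1 181. ] [409, 171, 15, 21, 266] [ 0.4683 -0.0634  0.004 ] [  1 161 230]
red [464.8 247.5] [434, 230, 63, 34, 1344] [0.4313 0.0273 0.004 ] [  2 172 101]
[[317. 204.]
 [318. 177.]
 [317. 263.]
 [317. 139.]]
60 [(14, 105, 129), (14, 106, 137), (13, 108, 123), (13, 99, 134), (14, 104, 157), (13, 102, 128), (23, 146, 183), (23, 144, 181), (23, 147, 182), (15, 106, 149), (14, 104, 144), (13, 104, 164), (14, 108, 156), (15, 111, 145), (15, 108, 154)]
75 [(13, 103, 124), (15, 102, 127), (14, 97, 1
[... 1864 characters left out ...]
, (8, 106, 70), (12, 151, 64), (11, 149, 58), (10, 124, 121), (10, 127, 108), (17, 128, 146), (17, 131, 148), (10, 123, 114), (11, 136, 116), (10, 155, 107), (10, 133, 111), (11, 124, 113), (11, 125, 118), (11, 116, 123)]
210 [(11, 126, 132), (9, 121, 110), (15, 104, 76), (10, 119, 86), (10, 130, 120), (8, 123, 122), (17, 132, 145), (16, 128, 145), (12, 126, 113), (11, 125, 118), (11, 131, 115), (10, 131, 121), (11, 121, 118), (9, 117, 118), (10, 125, 106)]
225 [(11, 131, 130), (12, 133, 109), (9, 109, 75), (10, 129, 87), (8, 118, 80), (14, 119, 92), (17, 133, 150), (18, 126, 142), (11, 121, 118), (11, 118, 121), (11, 122, 115), (11, 132, 116), (10, 133, 117), (12, 125, 114), (11, 124, 109)]
```

Run:
```python
from see import *
s=sense();c=cam('wrist',s);im=cv2.imread('pics/d1.png');hsv=cv2.cvtColor(im,cv2.COLOR_BGR2HSV)
m=cv2.inRange(hsv,(15,110,128),(20,150,165));m[:,:295]=0;m[:,350:]=0
m[:,:]=cv2.morphologyEx(m,cv2.MORPH_OPEN,np.ones((3,3),np.uint8))
L=[]
for r in range(110,232,6):
    x=np.where(m[r])[0]
    if len(x): L.append((np.median(x),r,len(x)));
print([(float(a),b,n) for a,b,n in L])
L=np.array(L);P=ray('wrist',L[:,:2],.124,c)[:,:2]
v=cv2.fitLine(P.astype(np.float32),cv2.DIST_HUBER,0,.001,.001).ravel();print('bar dir deg',np.degrees(np.arctan2(v[1],v[0])),'pt',v[2:])
n=np.array([-v[1],v[0]]);t=np.array(s['tcp_pos'][:2]);print('tcp offset from bar along n',n,(t-v[2:])@n,'point on bar nearest tcp',t-n*((t-v[2:])@n))
w=cv2.inRange(hsv,(0,0,120),(180,75,255));
q=np.argwhere(w[140:225,285:355])[:,::-1]+[285,140];print('ring ext',q.min(0),q.max(0))
Q=ray('wrist',q,.0135,c)[:,:2];o,r=cv2.minEnclosingCircle((Q*1000).astype(np.float32));print('ring',o,r)
# pointer
for b,st in blobs(im,[0,0,170],[180,60,255],15): print(b,st,ray('wrist',b,.049,c)[0].round(4))
```

```text
[(323.5, 110, 14), (323.0, 116, 15), (323.0, 122, 15), (323.0, 128, 15), (323.0, 134, 15), (322.0, 140, 15), (322.0, 152, 15), (322.0, 158, 15), (321.5, 164, 14), (321.5, 170, 14), (320.5, 176, 14), (320.0, 182, 13), (320.0, 188, 13), (320.0, 194, 13), (319.5, 200, 14), (319.5, 206, 14), (319.0, 212, 13), (318.5, 218, 14), (318.5, 224, 14), (318.0, 230, 13)]
bar dir deg 70.95559 pt [ 0.5532644  -0.13131988]
tcp offset from bar along n [-0.94526595  0.32630092] -0.00023531215507356304 point on bar nearest tcp [ 0.56380306 -0.10079022]
ring ext [289 151] [349 208]
ring (566.1484985351562, -95.05126953125) 31.93161964416504
[307.  154.7] [301, 151, 13, 9, 44] [ 0.5674 -0.1286  0.049 ]
[340.6 181.9] [327, 153, 23, 56, 216] [ 0.5447 -0.0952  0.049 ]
[304.2 203.6] [298, 198, 13, 11, 51] [ 0.5837 -0.0847  0.049 ]
```

```bash
python3 -m inch '[{"hand":0,"slide":[0.1,0.35,-1],"yaw":-0.04},{"hand":0,"slide":[0.1,0.35,-4],"yaw":-0.04},{"hand":0,"slide":[0.1,0.35,-7],"yaw":-0.04},{"hand":0,"slide":[0.1,0.35,-10],"yaw":-0.04},{"hand":0,"slide":[0.1,0.35,-11],"yaw":-0.04},{"hand":0,"slide":[0.1,0.35,-11],"yaw":-0.04},{"hand":0.4,"slide":[0.1,0.35,-11],"yaw":-0.04},{"hand":0.6,"slide":[0.1,0.35,-11],"yaw":-0.04},{"hand":0.75,"slide":[0.1,0.35,-11],"yaw":-0.04},{"hand":0.8,"slide":[0.1,0.35,-11],"yaw":-0.04}]'
python3 -m inch '[{"hand":0.85,"slide":[0,0,0],"yaw":0},{"hand":0.9,"slide":[0,0,0],"yaw":0},{"hand":1,"slide":[0,0,0],"yaw":0},{"hand":1,"slide":[0,0,0],"yaw":0},{"hand":1,"slide":[0,0,0],"yaw":0},{"hand":1,"slide":[0,0,0],"yaw":0}]'
python3 -c "
from see import *
yel()"
```

```text
time_s: 32.38
tcp_pos: [0.5651, -0.0975, 0.1681]
ee_rot: [[-0.324, -0.946, 0.001], [-0.946, 0.324, 0.0], [-0.0, -0.001, -1.0]]
wrist_force: [-0.6, 0.1, -0.8]
gripper_width: 0.629
time_s: 33.12
tcp_pos: [0.5652, -0.0974, 0.1677]
ee_rot: [[-0.324, -0.946, 0.0], [-0.946, 0.324, 0.0], [-0.0, -0.0, -1.0]]
wrist_force: [1.1, -0.2, -0.4]
gripper_width: 0.13
top [382.  216.1] [379, 213, 7, 7, 33] [ 0.5294 -0.198   0.025 ]
scene [297.5 197.2] [294, 193, 8, 9, 57] [ 0.5648 -0.0995  0.025 ]
```

```bash
python3 -m inch '[{"hand":1,"slide":[0,0,0.3],"yaw":0},{"hand":1,"slide":[0,0,1],"yaw":0},{"hand":1,"slide":[0,0,2],"yaw":0},{"hand":1,"slide":[0,0,3],"yaw":0},{"hand":1,"slide":[0,0,4],"yaw":0},{"hand":1,"slide":[0,0,5],"yaw":0},{"hand":1,"slide":[0,0,6],"yaw":0},{"hand":1,"slide":[0,0,7],"yaw":0},{"hand":1,"slide":[0,0,7.5],"yaw":0},{"hand":1,"slide":[0,0,7.5],"yaw":0}]'
python3 - <<'E'
from see import *
s=sense();c=cam('wrist',s);im=capture('wrist');print(s['tcp_pos'],s['wrist_force'],s['moment'],s['joints'].round(1))
for n in('scene','wrist'):
  im2=capture(n);cc=cam(n)
  for b,st in blobs(im2,[22,120,100],[36,255,255],10): print(n,'yel',b,st,ray(n,b,.104,cc)[0].round(4))
  for b,st in blobs(im2,[0,0,150],[180,60,255],10):
    P=ray(n,b,.124,cc)[0]
    if np.hypot(P[0]-.565,P[1]+.0975)<.11: print(n,'white z124',b,st,P.round(4))
E
```

```text
time_s: 34.48
tcp_pos: [0.5652, -0.0974, 0.2431]
ee_rot: [[-0.324, -0.946, 0.001], [-0.946, 0.324, 0.0], [-0.0, -0.001, -1.0]]
wrist_force: [0.1, -0.7, -2.7]
gripper_width: 0.134
[ 0.56519056 -0.09741416  0.24313875] [ 0.05944806 -0.66275561 -2.71129315] [ 0.07267681  0.03767374 -0.00243242] [  6.4  19.3 -11.1  -0.  -59.5 -25.3]
scene yel [297.4 177.8] [293, 174, 9, 9, 60] [ 0.5688 -0.0937  0.104 ]
scene yel [143.1 179.9] [142, 178, 3, 5, 10] [ 0.9245 -0.3693  0.104 ]
scene yel [157.4 195.2] [156, 193, 3, 6, 12] [ 0.9254 -0.2764  0.104 ]
scene yel [154.2 200.8] [153, 199, 3, 5, 12] [ 0.9436 -0.2587  0.104 ]
scene yel [151.2 206.8] [150, 205, 3, 5, 13] [ 0.9617 -0.2396  0.104 ]
wrist yel [315.3  55. ] [304, 47, 27, 24, 285] [ 0.5345 -0.1922  0.104 ]
wrist yel [303.2 209.6] [300, 197, 6, 27, 109] [ 0.5748 -0.1012  0.104 ]
wrist yel [336.3 209.6] [335, 198, 5, 24, 76] [ 0.5533 -0.0938  0.104 ]
wrist white z124 [286. 198.] [277, 168, 29, 67, 310] [ 0.5795 -0.1172  0.124 ]
wrist white z124 [353.4 199.6] [335, 168, 28, 67, 339] [ 0.5402 -0.1026  0.124 ]
wrist white z124 [186.  219.8] [170, 211, 33, 19, 570] [ 0.6444 -0.1243  0.124 ]
```

```bash
python3 -m inch '[{"hand":1,"slide":[0,0,0],"yaw":-0.03},{"hand":1,"slide":[0,0,0],"yaw":-0.09},{"hand":1,"slide":[0,0,0],"yaw":-0.18},{"hand":1,"slide":[0,0,0],"yaw":-0.27},{"hand":1,"slide":[0,0,0],"yaw":-0.36},{"hand":1,"slide":[0,0,0],"yaw":-0.45},{"hand":1,"slide":[0,0,0],"yaw":-0.54},{"hand":1,"slide":[0,0,0],"yaw":-0.63},{"hand":1,"slide":[0,0,0],"yaw":-0.72},{"hand":1,"slide":[0,0,0],"yaw":-0.78}]'
python3 -m inch '[{"hand":1,"slide":[0,0,0],"yaw":-0.06},{"hand":1,"slide":[0,0,0],"yaw":-0.14},{"hand":1,"slide":[0,0,0],"yaw":-0.23},{"hand":1,"slide":[0,0,0],"yaw":-0.32},{"hand":1,"slide":[0,0,0],"yaw":-0.41},{"hand":1,"slide":[0,0,0],"yaw":-0.5},{"hand":1,"slide":[0,0,0],"yaw":-0.59},{"hand":1,"slide":[0,0,0],"yaw":-0.68},{"hand":1,"slide":[0,0,0],"yaw":-0.76},{"hand":1,"slide":[0,0,0],"yaw":-0.81}]'
python3 -m inch '[{"hand":1,"slide":[0,0,0],"yaw":-0.02},{"hand":1,"slide":[0,0,0],"yaw":-0.02},{"hand":1,"slide":[0,0,0],"yaw":-0.02},{"hand":1,"slide":[0,0,0],"yaw":-0.02},{"hand":1,"slide":[0,0,0],"yaw":-0.02},{"hand":1,"slide":[0,0,0],"yaw":-0.02}]'
python3 - <<'E'
from see import *
s=sense();cc=cam('wrist',s);im2=capture('wrist');print(s['wrist_force'],s['moment'],s['joint_velocities'].round(1))
for b,st in blobs(im2,[22,120,100],[36,255,255],10): print('yel',b,st,ray('wrist',b,.104,cc)[0].round(4))
for b,st in blobs(im2,[0,0,150],[180,60,255],10):
    P=ray('wrist',b,.124,cc)[0]
    if np.hypot(P[0]-.565,P[1]+.0975)<.11: print('white z124',b,st,P.round(4),np.degrees(np.arctan2(P[1]+.0975,P[0]-.565)).round(1))
im=capture('scene')
for k in('yel','red'):
  for b,st in blobs(im,*C[k],10):
    if 240<b[0]<420 and 130<b[1]<280: print('scene',k,b,st,ray('scene',b,.03)[0].round(3))
E
```

```text
time_s: 35.88
tcp_pos: [0.565, -0.0974, 0.2425]
ee_rot: [[-0.897, -0.442, -0.001], [-0.442, 0.897, 0.0], [0.0, 0.0, -1.0]]
wrist_force: [0.2, -0.4, -3.0]
gripper_width: 0.134
time_s: 37.12
tcp_pos: [0.565, -0.0974, 0.2424]
ee_rot: [[-0.939, 0.345, -0.001], [0.345, 0.939, -0.0], [0.001, -0.0, -1.0]]
wrist_force: [-0.2, -0.5, -3.3]
gripper_width: 0.133
time_s: 37.88
tcp_pos: [0.565, -0.0974, 0.2428]
ee_rot: [[-0.933, 0.361, -0.0], [0.361, 0.933, 0.0], [0.0, -0.0, -1.0]]
wrist_force: [0.1, 0.4, -3.7]
gripper_width: 0.129
[ 0.07614797  0.42550792 -3.74993287] [-0.00364964 -0.02669054  0.0635336 ] [-0.   0.   0.   0.1 -0.1  0. ]
yel [303.1 209.8] [300, 198, 6, 25, 111] [ 0.56   -0.1065  0.104 ]
yel [336.2 209.7] [335, 198, 4, 24, 71] [ 0.5681 -0.0852  0.104 ]
white z124 [362.2  53.1] [357, 45, 13, 13, 39] [ 0.4814 -0.0383  0.124 ] 144.7
white z124 [350.4  50.6] [347, 48, 7, 5, 12] [ 0.4777 -0.044   0.124 ] 148.5
white z124 [286.1 197.9] [277, 167, 29, 68, 327] [ 0.5436 -0.1104  0.124 ] -148.8
white z124 [352.9 198. ] [335, 168, 28, 66, 338] [ 0.5587 -0.0716  0.124 ] 103.6
white z124 [185.6 219.7] [170, 211, 32, 19, 542] [ 0.5339 -0.1754  0.124 ] -111.8
scene yel [297.1 177. ] [294, 174, 7, 7, 43] [ 0.504 -0.178  0.03 ]
scene red [355.7 201.3] [345, 188, 22, 28, 493] [0.444 0.033 0.03 ]
scene red [327.2 195.6] [324, 194, 7, 4, 24] [ 0.493 -0.043  0.03 ]
```

```bash
python3 -c "
from station import finish_job;print(finish_job())"
```

```text
the job is handed in; nothing more can be done
None
```

The job is handed in, at about 38 s of the 72 s allowed; no verdict comes back.

**What I did**
- **Tilting the cup:** The arm could not tilt the tool, so I lifted the red cup with the marble in it and turned it inside the grip. I pushed its foot against the mat's edge, then pressed it down on the table until it leaned about 75°. A first try at dragging it over on the bare table only made it slide.
- **Emptying it:** Two forward jerks left the marble in the cup. A harder third one tipped it into the dish, and it came to rest in the white ring.
- **Standing it up again:** I laid the cup down, took it again near its base, and turned it nearly upright the same way. When I let go it dropped upright on the table, off the mat.
- **Dish:** I gripped the hoop bar, lifted the dish 7.5 cm and turned it about 92° clockwise.

**Last checks**
- **Pointer:** it measures −111.8° against −111.2° for the yellow mark.
- **Dish:** it is about 6 mm from over the mat's centre. The joints are still and the wrist carries 3.7 N. I saw no sign of tilt, but did not measure the dish's tilt separately.
- **Marble:** it is at the middle of the ring.
- **Cup:** it stands at about (0.444, 0.033). My last picture, taken before the dish was moved, showed it upright. After that I checked only its outline in the scene camera.
- **Bystanders:** I did not measure them again at the end. The ones in view looked untouched in that last picture, and I did not work near them.

No check failed. Two estimates of the dish's centre differed by about 5 mm along the bar, and I gripped midway between them.

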